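# Load the hex-footed mixing jar into the tilted mixer

## Task

Load the steel mixing jar into the tilted cup of the blue bench mixer, lid outwards, so that its hexagonal foot drops fully home in the cup's hexagonal recess, and leave it there. Nobody knows at which angle the recess stopped, so feel for it: turn and shuffle the jar gently, without ramming it, until it falls in. Leave the bottle and the beaker standing where they are.

Things in the scene. Friction and masses are not known exactly. Their poses are not given: they have to be found in the camera images.
- jar_center (a point): Centre of the closed steel mixing jar, half-way up. 78 mm tall overall, about 0.28 kg: a round body 48 mm in diameter and 66 mm long with a flat lid of the same diameter, on a coaxial hexagonal foot. z runs from foot to lid. It starts standing upright on its foot, this point 39 mm above the bench. The round body may be gripped at any yaw.
- jar_foot (a point): Point on the jar's axis at the shoulder where foot and body meet, 12 mm above the underside; same axes as the jar centre. The foot is 12 mm tall, 38 mm across flats, 44 mm across corners; flats face the jar's own x axis and every 60 degrees from it. Fully home, this point coincides with the seat point.
- seat: Seat of the mixer, fixed: centre of the cup's inner ledge, 105 mm above the bench. z points out of the mouth along the cup's axis, leaning 31 degrees from vertical to the mixer's front (roughly to the robot); y is level; x, square to both, points to the back and upwards. Shoulder on the ledge = fully home; foot standing on the ledge = shoulder 12 mm too high.
- mouth (a point): Centre of the rim of the steel cup, 16 mm out from the seat along its axis; axes as the seat's. The cup is 70 mm in outside diameter; from rim to ledge it is a loose round well 54 mm in diameter. With the jar fully home, 50 mm of its round body stand out beyond the rim.
- recess (a point): Centre of the floor of the hexagonal recess, 13 mm below the ledge, coaxial, 40.4 mm across flats, no chamfer. Its angle about the axis is NOT shown by these axes: it stopped anywhere, and a brake holds it (2 N m to turn it); it repeats every 60 degrees. Matched to about 6 degrees and centred to about 1 mm, the jar drops the 12 mm.
- mixer: The blue bench mixer, fixed: origin under its middle, on the bench, z up, front to -x. Plinth 190 x 160 mm and 51 mm high; the cup leans out over its front half; a control head, 150 mm wide, its top 124 mm above the bench, stands 51 to 113 mm behind the origin.
- jar: The same mixing jar: origin at the centre of the underside of its foot, axes as the jar centre.
- bottle_center (a point): Centre of a small capped bottle, 60 mm in diameter and 100 mm tall, standing on the bench: a bystander.
- beaker_center (a point): Centre of an open glass beaker, 68 mm in diameter and 85 mm tall, standing on the bench: a bystander.
- wrench_grip (a point): Handle of a steel wrench lying flat on the bench: a bystander that plays no part.
There are look-alikes about, which are no part of the job. What is shaped like the jar but brown or yellow is not meant.

How it is judged:
By the outcome, as a careful person would: the job done as asked, in the order asked, and still so for the second after the job is handed in, with the robot touching nothing.
It also fails if it takes over 72 s, if anything falls off the work surface, if the arm or the gripper's body presses on something with over 40 N, if the wrist force passes 120 N, or if a joint passes its speed limit or range.

## Robot

A 6-joint arm with a two-finger parallel gripper is mounted at the origin on the work surface. World frame = base frame: x ahead of the robot, y to its left, z up, the work surface at z = 0. Lengths are in m, angles in rad, forces in N, time in s.
With the tool pointing down it reaches from about 0.35 to 0.775 m from the base axis. Payload 7.3 kg.
Tool frame: the origin (TCP) lies midway between the tips of the shut fingers; the grasp point (between the pads) lies 19 mm behind it; z points along the fingers, y is the direction in which the jaws open and shut (so a half turn about z gives the same grasp; the last joint's range is limited). The gripper opens to 92 mm and grips with 3 to 60 N. Pads are 19 mm wide; open, the fingers measure 130 mm over their backs; the gripper's body (75 mm by 190 mm) begins 47 mm behind the grasp point.
Start: joints at [1.082, 0.342, 1.524, -0, 1.275, -0.146], TCP at [0.176, 0.494, 0.227] pointing down, gripper open.
Joint ranges: [-2.53, 2.53], [-0.77, 2.02], [0.04, 2.7], [-1, 4.14], [0.28, 2.66], [-3.11, 3.11]. Speed limits (rad/s): [2.57, 2.57, 3.14, 3.14, 3.14, 3.14].

## Interface

Orientations are given as a unit quaternion [x, y, z, w].
In Python, from station import telemetry, viewer, order gives the robot as it stands. The module is installed in compiled form; this text tells all that it offers.
- The arm moves only by the shell command python3 -m crank 'ROWS'. ROWS is a JSON object of lists of equal length, an entry for each row: "delta_rot": the turn, a rotation vector about the world's x, y, z in rad, a list of three; "xyz": the shift along the world's x, y, z in m, a list of three; "claw": the finger opening in m, from 0 to 0.0918. In form: {"delta_rot": [[ax, ay, az], ...], "xyz": [[tx, ty, tz], ...], "claw": [claw, ...]}. A call has 1 to 20 rows; each row is the pose to reach, as a shift and turn from the pose commanded when the call began; what a row does not reach only later rows make up. A row lasts 1/8 s, in which the tool goes at most 62.5 mm and 10.7 degrees, less where a joint would pass 70% of its speed; a pose out of reach is approached as far as the arm can. A call with a gripper value outside its range is refused whole. The fingers move at their own pace and stop on an object; the grip force is fixed at half the most. Time passes only in rows, so rows that repeat a pose let the fingers close. It gives the time, the measured TCP pose, the force and the opening at its end, in the units of the state.
- telemetry.state(): the state, without advancing time (a new reading comes with each control period).
- viewer.snapshot(name): name is "side" or "top"; returns (picture, depth): 400x640x3 uint8, red, green, blue; 400x640 float32, m along the optical axis (not along the pixel's ray), 0 where there is no reading.
- viewer.calibration(name): a dict with "fx", "fy", "cx", "cy" (pixels), "k1" (the pictures are not rectified: a ray, as slopes to the right and down, at radius r is drawn at 1 + k1 r^2 times it, then the intrinsics apply), "pose" (4x4, takes a point from camera to world coordinates). Camera axes: x right, y down, z forward; pixel columns grow to the right and rows downward; lengths in m; the calibration is good to about 2 mm. A picture is of the moment at which its call begins. calibration takes no time and is no camera call.
- order.hand_in(): hands the job in, once; it reports no verdict.
The state is a dict: "t": time; "joints": joint angles; "qvel": joint speeds; "effort": joint torques, N m; "position": TCP position; "tcp_rot": TCP orientation; "ft_force": force on the tool from outside, world axes, zero at the start; "ft_torque": the same for the moment, N m; "opening": finger opening in m.
Only numpy, scipy, OpenCV 4.12 (cv2) and the standard library are available. Lean on these libraries where they do the work, as an engineer would, in place of code of your own. Each camera call takes 0.05 s, during which the arm holds its last target. There are 200 camera calls.

## Working session

There is one attempt and no reset: what is moved stays moved. The work goes in short steps, Python scripts to look and compute and a shell command to move; the robot and the scene stay as the last step left them, time stands still between calls to the robot, and variables do not carry over. Pictures are saved under pics/ and viewed, about 8 in all and at most 12, crops included, and the job is handed in when it is done.

```bash
mkdir -p pics
cat > h.py <<'E'
import numpy as np,cv2
from station import telemetry,viewer,order
def snap(n):
    p,d=viewer.snapshot(n); return p,d,viewer.calibration(n)
def rays(c,uv):
    uv=np.atleast_2d(np.asarray(uv,float)); K=np.array([[c['fx'],0,c['cx']],[0,c['fy'],c['cy']],[0,0,1]])
    n=cv2.undistortPoints(uv[:,None],K,np.array([c['k1'],0,0,0.]))[:,0]
    return np.c_[n,np.ones(len(n))]
def onplane(c,uv,z):
    T=np.array(c['pose']); r=rays(c,uv)@T[:3,:3].T; o=T[:3,3]
    return o+r*((z-o[2])/r[:,2])[:,None]
def cloud(c,d,uv):
    uv=np.atleast_2d(uv).astype(int); T=np.array(c['pose'])
    z=d[uv[:,1],uv[:,0]]; return (rays(c,uv)*z[:,None])@T[:3,:3].T+T[:3,3]
E
python3 - <<'E'
from h import *
print(telemetry.state())
for n in('top','side'):
    p,d,c=snap(n); cv2.imwrite(f'pics/{n}0.png',p[:,:,::-1]); np.savez(f'{n}0.npz',p=p,d=d); print(n,c)
E
```

```text
{'t': 0.0, 'joints': array([ 1.08197808e+00,  3.42699621e-01,  1.52498942e+00,  2.48835524e-05,
        1.27541533e+00, -1.45989183e-01]), 'qvel': array([-0.00033332, -0.00080887, -0.00084351, -0.00084553, -0.00151001,
       -0.00064713]), 'effort': array([-1.14004513e-03, -4.31237090e+01, -2.44225144e+01,  7.17837154e-02,
        5.57622034e-02, -8.90174761e-05]), 'position': array([0.17625743, 0.49410494, 0.22606659]), 'tcp_rot': array([ 1.70579850e-01,  9.85343566e-01, -7.14388286e-04, -2.47209911e-04]), 'ft_force': array([-0.28801203, -0.60872082, -0.19057681]), 'ft_torque': array([ 0.0159942 , -0.02584064,  0.07004809]), 'opening': 0.0922075101086396}
top {'fx': 401.8823261568812, 'fy': 401.8823261568812, 'cx': 321.5940404423442, 'cy': 195.85998275144274, 'k1': 0.032113271748847635, 'pose': array([[-0.01252259, -0.987506  ,  0.15708302,  0.36756333],
       [-0.99906311,  0.01886479,  0.03894907, -0.05409734],
       [-0.04142578, -0.15644811, -0.98681705,  1.02268406],
       [ 0.        ,  0.        ,  0.        ,  1.        ]])}
side {'fx': 511.98824429816256, 'fy': 511.98824429816256, 'cx': 315.00246642050246, 'cy': 203.31927699755443, 'k1': -0.09155344846877886, 'pose': array([[ 0.94738103, -0.21768387,  0.2346975 ,  0.19182643],
       [-0.31991042, -0.66961326,  0.67028009, -0.94424889],
       [ 0.01124739, -0.71009282, -0.70401824,  1.04643502],
       [ 0.        ,  0.        ,  0.        ,  1.        ]])}
```

View pics/top0.png

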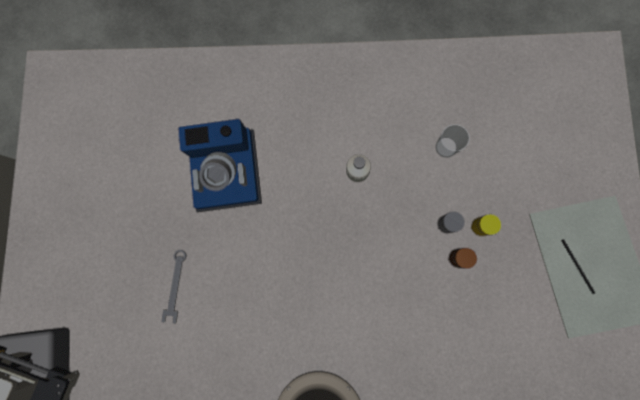

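View pics/side0.png

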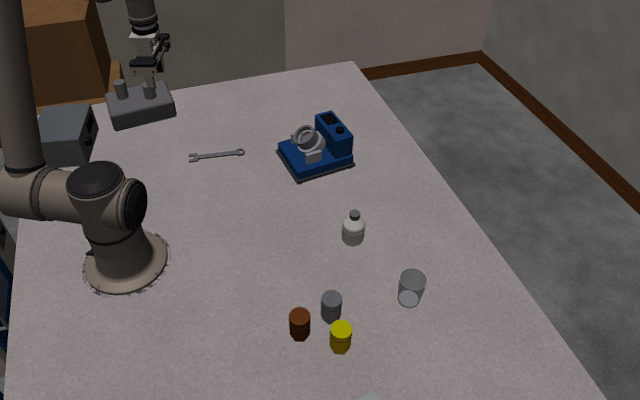

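The top view shows the steel jar at (452,222), with look-alikes in brown at (463,258) and yellow at (488,225). The mixer is at (220,165) with its cup at (216,172), the bottle at (358,168), the beaker at (453,141) and the wrench at (174,285). In the side view the steel jar is at (331,306), brown at (300,323), yellow at (341,336). The grey one is the jar I want, and I'll check it in a crop.

Run:
```python
from h import *
T=np.load('top0.npz');S=np.load('side0.npz');ct=viewer.calibration('top');cs=viewer.calibration('side')
a=cv2.resize(T['p'][115:215,170:265],(380,400),interpolation=cv2.INTER_CUBIC)
b=cv2.resize(S['p'][105:185,270:360],(400,356),interpolation=cv2.INTER_CUBIC)
c=cv2.resize(S['p'][285:360,285:360],(400,400)[:2],interpolation=cv2.INTER_CUBIC)
e=cv2.resize(T['p'][200:275,430:505],(380,400),interpolation=cv2.INTER_CUBIC)
W=np.zeros((600,800,3),np.uint8)
W[:400,:380]=a; W[:356,400:800]=b
W[400:600,:200]=cv2.resize(c,(200,200));W[400:600,200:390]=cv2.resize(e,(190,200))
cv2.imwrite('pics/crop.png',np.clip(W[:,:,::-1]*1.6,0,255).astype(np.uint8))
# jar lid by depth in top
def pts(c,d,u0,u1,v0,v1):
    u,v=np.meshgrid(np.arange(u0,u1),np.arange(v0,v1));uv=np.c_[u.ravel(),v.ravel()];P=cloud(c,d,uv);ok=d[uv[:,1],uv[:,0]]>0
    return uv[ok],P[ok]
for n,c,d,box in(('top',ct,T['d'],(436,470,205,240)),('side',cs,S['d'],(316,345,285,325))):
    uv,P=pts(c,d,*box)
    if n=='side':
        pass
    m=abs(P[:,2]-.078)<.006; Q=P[m]
    print(n,'lid',m.sum(),Q.mean(0),np.r_[Q.min(0),Q.max(0)],'enc',cv2.minEnclosingCircle(Q[:,:2].astype(np.float32)))
for n,c,d,p,box in(('top',ct,T['d'],T['p'],(175,265,112,215)),('side',cs,S['d'],S['p'],(270,360,100,185))):
    uv,P=pts(c,d,*box); rgb=p[uv[:,1],uv[:,0]].astype(int); bl=(rgb[:,2]>rgb[:,0]+30)
    for lab,z in(('plinth',.051),('head',.124)):
        Q=P[bl&(abs(P[:,2]-z)<.006)]
        print(n,lab,len(Q),Q.mean(0).round(4),cv2.minAreaRect(Q[:,:2].astype(np.float32)) if len(Q)>5 else '', np.round(cv2.boxPoints(cv2.minAreaRect(Q[:,:2].astype(np.float32))),4).tolist())
```

```text
top lid 358 [ 0.453419   -0.32176338  0.07864985] [ 0.42988189 -0.34619585  0.07255801  0.47642243 -0.29796454  0.08322999] enc ((0.45350757241249084, -0.3223136365413666), 0.024539977312088013)
side lid 357 [ 0.4498929  -0.33529905  0.07707149] [ 0.42691441 -0.39645434  0.07207672  0.47483053 -0.29878944  0.08204398] enc ((0.4527990520000458, -0.347621887922287), 0.048983681946992874)
top plinth 1785 [0.5618 0.2175 0.0511] ((0.599795401096344, 0.2341364175081253), (0.18623514473438263, 0.15773747861385345), 6.954026222229004) [[0.49779999256134033, 0.3012000024318695], [0.5169000029563904, 0.1446000039577484], [0.7017999887466431, 0.1670999974012375], [0.682699978351593, 0.3237000107765198]]
top head 1033 [0.6599 0.2331 0.1235] ((0.6618177890777588, 0.24166446924209595), (0.05967656522989273, 0.1467600166797638), 7.151883125305176) [[0.6230999827384949, 0.3107999861240387], [0.6413000226020813, 0.16509999334812164], [0.7006000280380249, 0.17260000109672546], [0.6822999715805054, 0.3181999921798706]]
side plinth 779 [0.5667 0.2049 0.0495] ((0.5985208749771118, 0.23365628719329834), (0.18588735163211823, 0.16590125858783722), 7.5129876136779785) [[0.49549999833106995, 0.3037000000476837], [0.5171999931335449, 0.13930000364780426], [0.7014999985694885, 0.16359999775886536], [0.6797999739646912, 0.328000009059906]]
side head 375 [0.6584 0.2274 0.122 ] ((0.6604641079902649, 0.24263489246368408), (0.06223905459046364, 0.15382112562656403), 6.609617710113525) [[0.6207000017166138, 0.3154999911785126], [0.6384000182151794, 0.16269999742507935], [0.7002000212669373, 0.16979999840259552], [0.6825000047683716, 0.32260000705718994]]
```

View pics/crop.png

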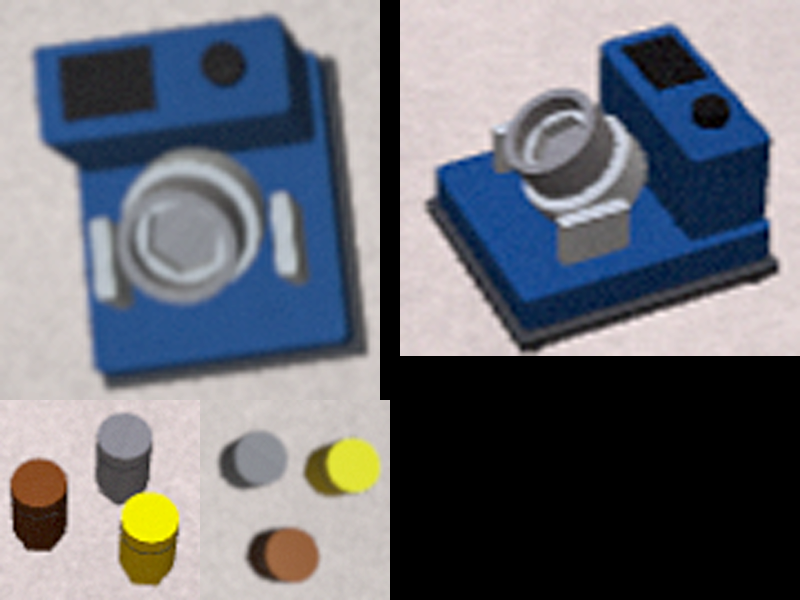

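The crop confirms it: the grey jar stands on its hexagonal foot, and the brown and yellow ones are decoys. The cup's hexagon is visible at about crop (185,240), i.e. top view (216,175). Next I'll locate the seat, the recess angle and the jar's foot angle.

```bash
cat >> h.py <<'E'
YAW=np.radians(7.1)
def axes(yaw=YAW,t=np.radians(31)):
    mx=np.array([np.cos(yaw),np.sin(yaw),0]); Z=np.array([0,0,1.])
    z=-np.sin(t)*mx+np.cos(t)*Z; y=np.array([-np.sin(yaw),np.cos(yaw),0]); x=np.cross(y,z); return x,y,z
E
python3 - <<'E'
from h import *
T=np.load('top0.npz');S=np.load('side0.npz');ct=viewer.calibration('top');cs=viewer.calibration('side')
x,y,z=axes(); print(x,z)
def grid(u0,u1,v0,v1):
    u,v=np.meshgrid(np.arange(u0,u1),np.arange(v0,v1));return np.c_[u.ravel(),v.ravel()]
m0=np.array([.599,.234,0])
allP=[]
for n,c,d,p,b in(('top',ct,T['d'],T['p'],(190,245,145,205)),('side',cs,S['d'],S['p'],(288,330,115,165))):
    uv=grid(*b);P=cloud(c,d,uv);rgb=p[uv[:,1],uv[:,0]].astype(int)
    g=(abs(rgb[:,2]-rgb[:,0])<25)&(P[:,2]>.07); P=P[g]; h=(P-m0)@z
    print(n,len(P),np.histogram(h*1000,bins=np.arange(60,180,4)))
    hr=np.percentile(h,97); 
    # rim points: h within 5 mm of top
    Q=P[h>hr-.006]; a=np.c_[(Q-m0)@x,(Q-m0)@y].astype(np.float32)
    (cx,cy),r=cv2.minEnclosingCircle(a); C=m0+x*cx+y*cy+z*np.median((Q-m0)@z)
    print(n,'hr',hr,len(Q),'r',r,'rim centre',C,'ellipse',cv2.fitEllipse(cv2.convexHull(a)))
# jar foot
for n,c,d,p,b in(('side',cs,S['d'],S['p'],(312,350,285,330)),('top',ct,T['d'],T['p'],(430,475,200,240))):
    uv=grid(*b);P=cloud(c,d,uv)
    near=(np.hypot(P[:,0]-.4535,P[:,1]+.3222)<.03)
    print(n,np.histogram(P[near&(P[:,2]<.02)][:,2],4)[0])
    L=P[near&(P[:,2]>.002)&(P[:,2]<.0105)]
    o=L[:,:2]-[.4535,-.3222]; print(np.round(np.c_[np.hypot(*o.T)*1000,np.degrees(np.arctan2(o[:,1],o[:,0])),L[:,2]*1000],1)[:50].tolist())
for n,(u,v) in dict(brown=(463,258),yellow=(488,225)).items(): print(n,onplane(ct,(u,v),.078))
print('bottle',onplane(ct,(358,163),.1),'beaker',onplane(ct,(446,147),0))
# rectified views
seat=m0*0
E
```

```text
[0.85059449 0.10594714 0.51503807] [-0.51108873 -0.06365947  0.8571673 ]
top 1379 (array([ 15,  26,  24,  23,  57, 151,  94, 146, 170,  70,  68, 113,  36,
        31, 108, 187,   3,   0,   0,   0,   0,   0,   0,   0,   0,   0,
         0,   0,   0]), array([ 60,  64,  68,  72,  76,  80,  84,  88,  92,  96, 100, 104, 108,
       112, 116, 120, 124, 128, 132, 136, 140, 144, 148, 152, 156, 160,
       164, 168, 172, 176]))
top hr 0.12278985474200681 294 r 0.2036120891571045 rim centre [0.68045083 0.1255961  0.18153641] ellipse ((0.15827764570713043, -0.11166919022798538), (0.12653619050979614, 0.41640278697013855), 48.55723190307617)
side 806 (array([13, 10, 22, 33, 68, 89, 46, 64, 63, 49, 55, 48, 44, 48, 90, 33,  2,
        0,  0,  0,  0,  0,  0,  0,  0,  0,  0,  0,  0]), array([ 60,  64,  68,  72,  76,  80,  84,  88,  92,  96, 100, 104, 108,
       112, 116, 120, 124, 128, 132, 136, 140, 144, 148, 152, 156, 160,
       164, 168, 172, 176]))
side hr 0.12146644735042328 143 r 0.578653872013092 rim centre [ 0.6501406  -0.30433115  0.12899437] ellipse ((0.037081751972436905, -0.5455708503
[... 581 characters left out ...]
0, 43.5, 2.8], [25.6, 41.0, 5.4], [26.0, 56.0, 3.4], [24.7, 60.7, 2.8], [25.4, 73.9, 3.2], [29.5, 85.8, 2.6], [24.7, 85.2, 2.9], [27.5, 112.5, 3.5], [22.8, 117.4, 2.3], [28.4, 117.1, 2.1], [26.2, 119.6, 2.1], [22.2, 126.0, 2.5], [25.9, 126.9, 3.1], [29.2, 134.6, 2.3], [27.6, 138.1, 2.8], [26.4, 141.7, 4.1], [22.7, 156.4, 4.5], [26.3, -143.0, 2.8], [29.6, 141.0, 2.9], [26.8, 149.6, 2.1], [24.1, -165.6, 2.4], [26.9, -150.7, 3.0], [28.2, -146.4, 3.0], [28.3, 155.4, 4.3], [28.7, 170.9, 4.1], [28.4, -179.3, 4.2]]
brown [[ 0.36822763 -0.33788237  0.078     ]]
yellow [[ 0.44268304 -0.39939947  0.078     ]]
bottle [[ 0.59088208 -0.10416099  0.1       ]] beaker [[ 0.65211834 -0.33725546  0.        ]]
```

Run:
```python
from h import *
T=np.load('top0.npz');S=np.load('side0.npz');ct=viewer.calibration('top');cs=viewer.calibration('side')
x,y,z=axes(); m0=np.array([.599,.234,0])
def grid(u0,u1,v0,v1):
    u,v=np.meshgrid(np.arange(u0,u1),np.arange(v0,v1));return np.c_[u.ravel(),v.ravel()]
for n,c,d,b in(('top',ct,T['d'],(190,245,145,205)),('side',cs,S['d'],(288,330,115,165))):
    P=cloud(c,d,grid(*b)); h=(P-m0)@z; ok=(abs(h-.1205)<.0045)&(np.linalg.norm(P[:,:2]-[.56,.23],axis=1)<.05)
    Q=P[ok]; a=np.c_[(Q-m0)@x,(Q-m0)@y]
    (cx,cy),r=cv2.minEnclosingCircle(a.astype(np.float32))
    A=np.c_[2*a,np.ones(len(a))]; s=np.linalg.lstsq(A,(a**2).sum(1),rcond=None)[0]
    hh=np.median((Q-m0)@z)
    for q in((cx,cy),s[:2]): 
        C=m0+x*q[0]+y*q[1]+z*hh; print(n,len(Q),'h',hh,'r',r,'mouth',C.round(4),'seat',(C-.016*z).round(4), 'mixer-frame y',((C-m0)@y).round(4))
mouthz=.105+.016*z[2]
def rect(c,p,O,ex,ey,half,N):
    # image of plane patch: col=ex, row=-ey
    s=np.linspace(-half,half,N); gx,gy=np.meshgrid(s,-s); P=O+gx[...,None]*ex+gy[...,None]*ey
    W=np.linalg.inv(np.array(c['pose'])); Q=P.reshape(-1,3)@W[:3,:3].T+W[:3,3]
    K=np.array([[c['fx'],0,c['cx']],[0,c['fy'],c['cy']],[0,0,1]])
    uv=cv2.projectPoints(Q,np.zeros(3),np.zeros(3),K,np.array([c['k1'],0,0,0.]))[0].reshape(N,N,2).astype(np.float32)
    return cv2.remap(p,uv[...,0],uv[...,1],cv2.INTER_CUBIC)
seat=np.array([.5665,.2300,.105])
X=np.array([1.,0,0]);Y=np.array([0,1.,0])
W=np.zeros((600,800,3),np.uint8)
# ledge plane, up in picture = seat x, right = -seat y ; half 40mm
W[:400,:400]=rect(ct,T['p'],seat,-y,x,.04,400)
W[:400,400:]=rect(cs,S['p'],seat,-y,x,.04,400)
W[400:,:200]=cv2.resize(rect(cs,S['p'],np.array([.4535,-.3222,0]),X,Y,.04,400),(200,200))
W[400:,200:400]=cv2.resize(rect(cs,S['p'],np.array([.4535,-.3222,.012]),X,Y,.04,400),(200,200))
W[400:,400:600]=cv2.resize(rect(ct,T['p'],np.array([.4535,-.3222,.0]),X,Y,.04,400),(200,200))
cv2.imwrite('pics/rect.png',np.clip(W[:,:,::-1]*1.7,0,255).astype(np.uint8))
```

```text
top 297 h 0.12074559169955953 r 0.03532887622714043 mouth [0.5629 0.2299 0.119 ] seat [0.5711 0.231  0.1053] mixer-frame y 0.0004
top 297 h 0.12074559169955953 r 0.03532887622714043 mouth [0.5634 0.2301 0.1193] seat [0.5716 0.2311 0.1056] mixer-frame y 0.0005
side 125 h 0.11890883711923798 r 0.037982940673828125 mouth [0.5652 0.2303 0.1183] seat [0.5734 0.2313 0.1046] mixer-frame y 0.0005
side 125 h 0.11890883711923798 r 0.037982940673828125 mouth [0.5636 0.2289 0.1172] seat [0.5718 0.23   0.1035] mixer-frame y -0.0007
```

View pics/rect.png

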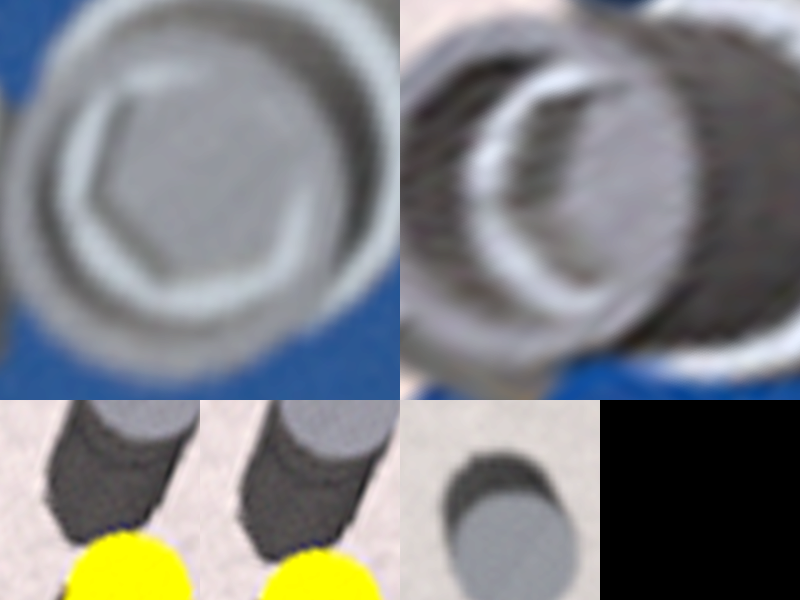

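The rectified view gives the recess corners on the ledge at about (118,92), (92,192), (165,278) and (288,252). The flat normals are therefore at about 12° from seat x (mod 60). The jar foot's corners at (50,508) and (75,542) put its flats at about 35° (mod 60) in world yaw. The seat is at about (0.572, 0.231, 0.105), and two views agree. The jar is at (0.4535, -0.322). I'll grip it with the jaws at 130° yaw, clear of both decoys.

```bash
python3 -m crank '{"xyz":[[0.244,-0.374,0.02],[0.244,-0.374,0.02],[0.244,-0.374,0.02],[0.244,-0.374,0.02],[0.244,-0.374,0.02],[0.244,-0.374,0.02],[0.244,-0.374,0.02],[0.277,-0.816,-0.06],[0.277,-0.816,-0.06],[0.277,-0.816,-0.06],[0.277,-0.816,-0.06],[0.277,-0.816,-0.06],[0.277,-0.816,-0.06],[0.277,-0.816,-0.06],[0.277,-0.816,-0.06],[0.277,-0.816,-0.06],[0.277,-0.816,-0.06]],"delta_rot":[[0,0,-0.13],[0,0,-0.26],[0,0,-0.39],[0,0,-0.52],[0,0,-0.65],[0,0,-0.78],[0,0,-0.91],[0,0,-1.04],[0,0,-1.17],[0,0,-1.3],[0,0,-1.43],[0,0,-1.56],[0,0,-1.69],[0,0,-1.82],[0,0,-1.95],[0,0,-2.1],[0,0,-2.1]],"claw":[0.09,0.09,0.09,0.09,0.09,0.09,0.09,0.09,0.09,0.09,0.09,0.09,0.09,0.09,0.09,0.09,0.09]}'; python3 -c "
from h import *
s=telemetry.state();print(s['joints'].round(3));from scipy.spatial.transform import Rotation as R;print(R.from_quat(s['tcp_rot']).as_matrix().round(3))"
```

```text
t: 2.22
position: [0.4531, -0.3216, 0.1661]
tcp_rot: [0.939, 0.343, -0.0, -0.001]
ft_force: [-0.7, 0.5, -0.7]
opening: 0.0903
[-0.755  0.452  1.529  0.     1.162  0.116]
[[ 0.765  0.644 -0.001]
 [ 0.644 -0.765  0.001]
 [-0.    -0.001 -1.   ]]
```

```bash
python3 -m crank '{"xyz":[[0,0,-0.05],[0,0,-0.09],[0,0,-0.115],[0,0,-0.13],[0,0,-0.13],[0,0,-0.13],[0,0,-0.13],[0,0,-0.13],[0,0,-0.13],[0,0,-0.13]],"delta_rot":[[0,0,0],[0,0,0],[0,0,0],[0,0,0],[0,0,0],[0,0,0],[0,0,0],[0,0,0],[0,0,0],[0,0,0]],"claw":[0.09,0.09,0.09,0.09,0.09,0.03,0.03,0.03,0.03,0.03]}'
```

```text
t: 3.48
position: [0.4535, -0.3216, 0.0369]
tcp_rot: [0.94, 0.342, 0.0, 0.0]
ft_force: [-0.5, 0.1, 0.8]
opening: 0.048
```

```bash
python3 - <<'E'
from h import *
from scipy.spatial.transform import Rotation as R
x,y,z=axes(); r=R.from_rotvec(y*np.radians(-31))*R.from_euler('z',-15.4,degrees=True)
print(r.as_rotvec(), (np.array([.572,.2308,.105])+.085*z-[.4535,-.3217,.0367]))
E
python3 -m crank '{"xyz":[[0,0,0.03],[0,0,0.08],[0,0,0.14],[0,0,0.2],[0,0,0.22]],"delta_rot":[[0,0,0],[0,0,0],[0,0,0],[0,0,0],[0,0,0]],"claw":[0.03,0.03,0.03,0.03,0.03]}'
```

```text
[ 0.13861811 -0.5246485  -0.26217604] [0.07505746 0.54708895 0.14115922]
t: 4.1
position: [0.4542, -0.3221, 0.2605]
tcp_rot: [0.94, 0.342, 0.001, 0.003]
ft_force: [-0.5, -0.5, -4.5]
opening: 0.0478
```

```bash
python3 -m crank '{"xyz":[[0.005,0.04,0],[0.01,0.1,0],[0.015,0.16,0],[0.02,0.22,0],[0.03,0.28,-0.01],[0.035,0.34,-0.02],[0.04,0.4,-0.03],[0.045,0.46,-0.036],[0.05,0.51,-0.036],[0.05,0.535,-0.036],[0.05,0.544,-0.036],[0.05,0.544,-0.036],[0.05,0.544,-0.036]],"delta_rot":[[0,0,0],[0.017,-0.066,-0.033],[0.035,-0.131,-0.066],[0.052,-0.197,-0.098],[0.069,-0.262,-0.131],[0.087,-0.328,-0.164],[0.104,-0.393,-0.197],[0.121,-0.459,-0.229],[0.1386,-0.5246,-0.2622],[0.1386,-0.5246,-0.2622],[0.1386,-0.5246,-0.2622],[0.1386,-0.5246,-0.2622],[0.1386,-0.5246,-0.2622]],"claw":[0.03,0.03,0.03,0.03,0.03,0.03,0.03,0.03,0.03,0.03,0.03,0.03,0.03]}'
cat >> h.py <<'E'
from scipy.spatial.transform import Rotation as R
SEAT=np.array([.572,.2308,.105])
def rep():
    s=telemetry.state(); x,y,z=axes(); d=s['position']-SEAT; M=R.from_quat(s['tcp_rot']).as_matrix()
    print('t',round(s['t'],2),'seat frame mm',np.round([d@x*1e3,d@y*1e3,d@z*1e3-24.9],1),'axis err deg',np.degrees([-M[:,2]@x,-M[:,2]@y]).round(2),'jaw',np.degrees(np.arctan2(M[:,1]@y,M[:,1]@x)).round(1),'F',np.round([s['ft_force']@x,s['ft_force']@y,s['ft_force']@z],1),'Tz',(s['ft_torque']@z).round(2),'q',s['joints'].round(2),'op',s['opening'].round(4)); return s
E
python3 - <<'E'
from h import *
rep()
p,d,c=snap('side'); q,_,_=snap('top')
W=np.hstack([cv2.resize(p[70:180,255:365],(400,400),interpolation=cv2.INTER_CUBIC),cv2.resize(q[110:220,165:275],(400,400),interpolation=cv2.INTER_CUBIC)])
cv2.imwrite('pics/pre.png',np.clip(W[:,:,::-1]*1.7,0,255).astype(np.uint8))
E
```

```text
t: 5.72
position: [0.5034, 0.2214, 0.2205]
tcp_rot: [0.942, 0.205, 0.266, 0.025]
ft_force: [0.2, -0.1, -3.2]
opening: 0.0476Traceback (most recent call last):
  File "<stdin>", line 2, in <module>
  File "h.py", line 23, in rep
    print('t',round(s['t'],2),'seat frame mm',np.round([d@x*1e3,d@y*1e3,d@z*1e3-24.9],1),'axis err deg',np.degrees([-M[:,2]@x,-M[:,2]@y]).round(2),'jaw',np.degrees(np.arctan2(M[:,1]@y,M[:,1]@x)).round(1),'F',np.round([s['ft_force']@x,s['ft_force']@y,s['ft_force']@z],1),'Tz',(s['ft_torque']@z).round(2),'q',s['joints'].round(2),'op',s['opening'].round(4)); return s
                                                                                                                                                                                                                                                                                                                                             ^^^^^^^^^^^^^^^^^^
AttributeError: 'float' object has no attribute 'round'
```

```bash
sed -i "s/s\['opening'\].round(4)/round(s['opening'],4)/" h.py
python3 - <<'E'
from h import *
rep()
p,d,c=snap('side'); q,_,_=snap('top')
W=np.hstack([cv2.resize(p[70:180,255:365],(400,400),interpolation=cv2.INTER_CUBIC),cv2.resize(q[110:220,165:275],(400,400),interpolation=cv2.INTER_CUBIC)])
cv2.imwrite('pics/pre.png',np.clip(W[:,:,::-1]*1.7,0,255).astype(np.uint8))
E
```

```text
t 5.72 seat frame mm [ 1.000e-01 -9.000e-01  1.097e+02] axis err deg [0.06 0.06] jaw -72.5 F [-1.5 -0.1 -2.9] Tz 0.05 q [ 0.34  0.16  1.93 -0.22  0.53  1.64] op 0.0476
```

View pics/pre.png

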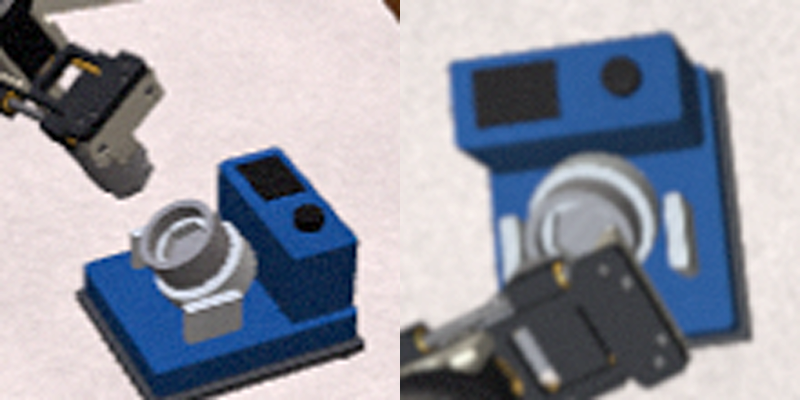

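The jar is held with its foot pointing at the cup, at crop (130,180) in the side view. The tool axis is aligned within 0.1°. I'll go down the axis to just above the ledge.

```bash
python3 -m crank '{"xyz":[[0.012,0.0017,-0.02],[0.024,0.0035,-0.04],[0.034,0.005,-0.057],[0.041,0.006,-0.069],[0.046,0.0066,-0.077],[0.0484,0.0069,-0.0814],[0.0484,0.0069,-0.0814],[0.0484,0.0069,-0.0814]],"delta_rot":[[0,0,0],[0,0,0],[0,0,0],[0,0,0],[0,0,0],[0,0,0],[0,0,0],[0,0,0]],"claw":[0.03,0.03,0.03,0.03,0.03,0.03,0.03,0.03]}'
python3 -c "
from h import *
rep()"
```

```text
t: 6.82
position: [0.5519, 0.2295, 0.1398]
tcp_rot: [0.941, 0.206, 0.266, 0.024]
ft_force: [-0.6, -0.5, -3.5]
opening: 0.0476
t 6.83 seat frame mm [ 0.7  1.2 15.3] axis err deg [-0.04 -0.01] jaw -72.5 F [-2.3 -0.4 -2.7] Tz 0.05 q [ 0.32  0.36  1.92 -0.31  0.34  1.72] op 0.0476
```

```bash
python3 -m crank '{"xyz":[[0.0003,-0.0007,-0.001],[0.0007,-0.0007,-0.0017],[0.0011,-0.0007,-0.0024],[0.0015,-0.0006,-0.0031],[0.0015,-0.0006,-0.0031]],"delta_rot":[[0,0,0],[0,0,0],[0,0,0],[0,0,0],[0,0,0]],"claw":[0.03,0.03,0.03,0.03,0.03]}'
python3 -c "
from h import *
rep();rep()"
```

```text
t: 7.45
position: [0.553, 0.2288, 0.1373]
tcp_rot: [0.941, 0.206, 0.267, 0.024]
ft_force: [-9.2, -1.7, 8.2]
opening: 0.0477
t 7.45 seat frame mm [ 0.2  0.4 12.6] axis err deg [-0.05  0.01] jaw -72.5 F [-3.7 -0.5 11.9] Tz -0.05 q [ 0.32  0.37  1.93 -0.31  0.33  1.73] op 0.0477
t 7.45 seat frame mm [ 0.2  0.4 12.6] axis err deg [-0.05  0.01] jaw -72.5 F [-3.7 -0.5 11.9] Tz -0.05 q [ 0.32  0.37  1.93 -0.31  0.33  1.73] op 0.0477
```

Contact with the ledge came at z = 12.6 mm with about 14 N, so the foot is standing on it. Now I'll turn gently.

```bash
python3 -m crank '{"xyz":[[0,0,0],[0,0,0],[0,0,0],[0,0,0],[0,0,0],[0,0,0]],"delta_rot":[[-0.018,-0.002,0.03],[-0.036,-0.004,0.06],[-0.054,-0.007,0.09],[-0.071,-0.009,0.12],[-0.089,-0.011,0.15],[-0.089,-0.011,0.15]],"claw":[0.03,0.03,0.03,0.03,0.03,0.03]}'
python3 -c "
from h import *
rep()"
python3 -m crank '{"xyz":[[0,0,0],[0,0,0],[0,0,0],[0,0,0],[0,0,0],[0,0,0],[0,0,0],[0,0,0],[0,0,0],[0,0,0],[0,0,0]],"delta_rot":[[0.018,0.002,-0.03],[0.036,0.004,-0.06],[0.054,0.007,-0.09],[0.071,0.009,-0.12],[0.089,0.011,-0.15],[0.107,0.013,-0.18],[0.125,0.015,-0.21],[0.143,0.018,-0.24],[0.161,0.02,-0.27],[0.178,0.022,-0.3],[0.178,0.022,-0.3]],"claw":[0.03,0.03,0.03,0.03,0.03,0.03,0.03,0.03,0.03,0.03,0.03]}'
python3 -c "
from h import *
rep()"
```

```text
t: 8.2
position: [0.5523, 0.2288, 0.1368]
tcp_rot: [0.92, 0.287, 0.263, 0.047]
ft_force: [-11.7, 0.2, 9.0]
opening: 0.0475
t 8.2 seat frame mm [-0.6  0.4 12.6] axis err deg [ 0.05 -0.01] jaw -62.4 F [-5.3  1.6 13.7] Tz -0.04 q [ 0.32  0.37  1.93 -0.31  0.33  1.55] op 0.0475
t: 9.57
position: [0.554, 0.2299, 0.1381]
tcp_rot: [0.955, 0.123, 0.269, 0.0]
ft_force: [-7.9, 2.2, 7.2]
opening: 0.048
t 9.57 seat frame mm [ 1.6  1.4 12.8] axis err deg [-0.23 -0.07] jaw -82.5 F [-2.8  3.2 10. ] Tz 0.06 q [ 0.32  0.37  1.92 -0.31  0.33  1.9 ] op 0.048
```

```bash
python3 -m crank '{"xyz":[[-0.0008,-0.0001,0.0013],[-0.0008,-0.0001,0.0013],[-0.0011,0.0019,0.0013],[-0.0013,0.0039,0.0013],[-0.0013,0.0039,0.0013],[-0.0013,0.0039,0.0013]],"delta_rot":[[-0.045,-0.006,0.075],[-0.089,-0.011,0.15],[-0.089,-0.011,0.15],[-0.089,-0.011,0.15],[-0.089,-0.011,0.15],[-0.089,-0.011,0.15]],"claw":[0.03,0.03,0.03,0.03,0.03,0.03]}' >/dev/null
python3 -c "
from h import *
rep()"
python3 -m crank '{"xyz":[[0.0002,-0.002,0],[0.0005,-0.004,0],[0.0007,-0.006,0],[0.001,-0.008,0],[0.001,-0.008,0],[0.001,-0.008,0]],"delta_rot":[[0,0,0],[0,0,0],[0,0,0],[0,0,0],[0,0,0],[0,0,0]],"claw":[0.03,0.03,0.03,0.03,0.03,0.03]}' >/dev/null
python3 -c "
from h import *
rep()"
python3 -m crank '{"xyz":[[-0.0002,0.002,0],[-0.0005,0.004,0],[0.0012,0.0042,0.0011],[0.0029,0.0044,0.0021],[0.0029,0.0044,0.0021],[0.0029,0.0044,0.0021]],"delta_rot":[[0,0,0],[0,0,0],[0,0,0],[0,0,0],[0,0,0],[0,0,0]],"claw":[0.03,0.03,0.03,0.03,0.03,0.03]}' >/dev/null
python3 -c "
from h import *
rep()"
python3 -m crank '{"xyz":[[-0.0017,-0.0002,-0.0011],[-0.0034,-0.0004,-0.0021],[-0.0051,-0.0006,-0.0031],[-0.0068,-0.0008,-0.0042],[-0.0068,-0.0008,-0.0042],[-0.0068,-0.0008,-0.0042]],"delta_rot":[[0,0,0],[0,0,0],[0,0,0],[0,0,0],[0,0,0],[0,0,0]],"claw":[0.03,0.03,0.03,0.03,0.03,0.03]}' >/dev/null
python3 -c "
from h import *
rep()"
```

```text
t 10.32 seat frame mm [ 0.   4.4 13.1] axis err deg [-0. -0.] jaw -72.5 F [-1.1  0.2 -2.6] Tz 0.06 q [ 0.33  0.37  1.92 -0.32  0.34  1.74] op 0.0476
t 11.07 seat frame mm [-0.1 -0.9 13.4] axis err deg [-0.09 -0.22] jaw -72.4 F [-4.8 16.5 -0.9] Tz 0.07 q [ 0.31  0.36  1.93 -0.29  0.33  1.7 ] op 0.0475
t 11.82 seat frame mm [ 1.2  0.1 13.1] axis err deg [0.3  0.05] jaw -72.5 F [-9.   4.2  5.5] Tz -0.08 q [ 0.32  0.37  1.92 -0.3   0.34  1.71] op 0.0479
t 12.57 seat frame mm [-2.7  0.5 13.3] axis err deg [-0.13 -0.02] jaw -72.5 F [ 3.1  0.5 -1.5] Tz 0.05 q [ 0.32  0.36  1.93 -0.32  0.32  1.74] op 0.0473
```

The wall forces show the cup centre about 2.5 mm to +y and 0.8 mm to -x of my camera estimate. I'll refine this with a second probe from there.

```bash
python3 -m crank '{"xyz":[[0.0023,0.0025,0.0015],[0.0021,0.0045,0.0015],[0.0018,0.0065,0.0015],[0.0018,0.0065,0.0015],[0.0018,0.0065,0.0015]],"delta_rot":[[0,0,0],[0,0,0],[0,0,0],[0,0,0],[0,0,0]],"claw":[0.03,0.03,0.03,0.03,0.03]}' >/dev/null
python3 -c "
from h import *
rep()"
python3 -m crank '{"xyz":[[0.0002,-0.002,0],[0.0005,-0.004,0],[0.0007,-0.006,0],[0.001,-0.008,0],[0.001,-0.008,0],[0.001,-0.008,0]],"delta_rot":[[0,0,0],[0,0,0],[0,0,0],[0,0,0],[0,0,0],[0,0,0]],"claw":[0.03,0.03,0.03,0.03,0.03,0.03]}' >/dev/null
python3 -c "
from h import *
rep()"
python3 -m crank '{"xyz":[[-0.0002,0.002,0],[-0.0005,0.004,0],[0.0012,0.0042,0.0011],[0.0029,0.0044,0.0021],[0.0029,0.0044,0.0021],[0.0029,0.0044,0.0021]],"delta_rot":[[0,0,0],[0,0,0],[0,0,0],[0,0,0],[0,0,0],[0,0,0]],"claw":[0.03,0.03,0.03,0.03,0.03,0.03]}' >/dev/null
python3 -c "
from h import *
rep()"
python3 -m crank '{"xyz":[[-0.0017,-0.0002,-0.0011],[-0.0034,-0.0004,-0.0021],[-0.0051,-0.0006,-0.0031],[-0.0068,-0.0008,-0.0042],[-0.0068,-0.0008,-0.0042],[-0.0068,-0.0008,-0.0042]],"delta_rot":[[0,0,0],[0,0,0],[0,0,0],[0,0,0],[0,0,0],[0,0,0]],"claw":[0.03,0.03,0.03,0.03,0.03,0.03]}' >/dev/null
python3 -c "
from h import *
rep()"
```

```text
t 13.2 seat frame mm [-2.1  4.6 13. ] axis err deg [0.19 0.2 ] jaw -72.5 F [ -0.6 -12.6   5.4] Tz 0.21 q [ 0.33  0.37  1.92 -0.33  0.34  1.76] op 0.0479
t 13.95 seat frame mm [-1.1 -0.5 13.1] axis err deg [-0.02 -0.07] jaw -72.4 F [-4.6  6.8  2.9] Tz -0.01 q [ 0.31  0.36  1.93 -0.31  0.33  1.72] op 0.0474
t 14.7 seat frame mm [ 1.9  2.4 13. ] axis err deg [0.12 0.03] jaw -72.5 F [-4.6  0.   4.1] Tz 0.03 q [ 0.32  0.37  1.92 -0.31  0.34  1.72] op 0.0474
t 15.45 seat frame mm [-3.5  2.7 13.2] axis err deg [-0.16 -0.03] jaw -72.5 F [ 5.2 -1.8 -0.6] Tz 0.03 q [ 0.32  0.37  1.94 -0.33  0.32  1.75] op 0.0481
```

```bash
python3 -m crank '{"xyz":[[0.0018,0,0.001],[0.0035,0.0001,0.0021],[0.0039,0.0001,0.0015],[0.0043,0.0002,0.0008],[0.0043,0.0002,0.0008]],"delta_rot":[[0,0,0],[0,0,0],[0,0,0],[0,0,0],[0,0,0]],"claw":[0.03,0.03,0.03,0.03,0.03]}' >/dev/null
python3 -c "
from h import *
rep()"
python3 -m crank '{"xyz":[[0,0,0],[0,0,0],[0,0,0],[0,0,0],[0,0,0],[0,0,0]],"delta_rot":[[-0.018,-0.002,0.03],[-0.036,-0.004,0.06],[-0.054,-0.007,0.09],[-0.071,-0.009,0.12],[-0.089,-0.011,0.15],[-0.089,-0.011,0.15]],"claw":[0.03,0.03,0.03,0.03,0.03,0.03]}' >/dev/null
python3 -c "
from h import *
rep()"
python3 -m crank '{"xyz":[[0,0,0],[0,0,0],[0,0,0],[0,0,0],[0,0,0],[0,0,0],[0,0,0],[0,0,0],[0,0,0],[0,0,0],[0,0,0]],"delta_rot":[[0.018,0.002,-0.03],[0.036,0.004,-0.06],[0.054,0.007,-0.09],[0.071,0.009,-0.12],[0.089,0.011,-0.15],[0.107,0.013,-0.18],[0.125,0.015,-0.21],[0.143,0.018,-0.24],[0.161,0.02,-0.27],[0.178,0.022,-0.3],[0.178,0.022,-0.3]],"claw":[0.03,0.03,0.03,0.03,0.03,0.03,0.03,0.03,0.03,0.03,0.03]}' >/dev/null
python3 -c "
from h import *
rep()"
```

```text
t 16.07 seat frame mm [-2.2  2.6 12.4] axis err deg [0.11 0.01] jaw -72.4 F [-2.4  2.8 16.5] Tz -0.02 q [ 0.32  0.37  1.93 -0.32  0.33  1.74] op 0.0478
t 16.82 seat frame mm [-1.3  2.3 11.1] axis err deg [ 0.05 -0.01] jaw -62.4 F [-0.1  1.8 -3. ] Tz -0.04 q [ 0.32  0.37  1.93 -0.32  0.33  1.56] op 0.0477
t 18.2 seat frame mm [-0.6  2.1 11.5] axis err deg [-0.03  0.04] jaw -82.5 F [ 2.8 -3.3 -3.2] Tz 0.48 q [ 0.32  0.37  1.93 -0.32  0.33  1.91] op 0.0477
```

It dropped: Fz went from +16 to -3 N, and on turning back Tz shows the hexagon engaged. I'll back off to mid-play and go down.

```bash
python3 -m crank '{"xyz":[[0,0,0],[0,0,0],[0.0005,0.0001,-0.0009],[0.001,0.0001,-0.0017],[0.0015,0.0002,-0.0026],[0.002,0.0003,-0.0034],[0.002,0.0003,-0.0034]],"delta_rot":[[-0.027,-0.003,0.045],[-0.054,-0.007,0.09],[-0.054,-0.007,0.09],[-0.054,-0.007,0.09],[-0.054,-0.007,0.09],[-0.054,-0.007,0.09],[-0.054,-0.007,0.09]],"claw":[0.03,0.03,0.03,0.03,0.03,0.03,0.03]}' >/dev/null
python3 -c "
from h import *
rep()"
```

```text
t 19.07 seat frame mm [-0.5  2.2  7.8] axis err deg [-0.07  0.04] jaw -76.5 F [ 1.9 -3.1  4.8] Tz 0.11 q [ 0.32  0.38  1.92 -0.33  0.32  1.82] op 0.0472
```

```bash
python3 -m crank '{"xyz":[[0.0008,-0.0002,-0.0007],[0.0013,-0.0001,-0.0015],[0.0018,-0.0001,-0.0024],[0.0023,0,-0.0032],[0.0028,0,-0.0041],[0.0028,0,-0.0041]],"delta_rot":[[0,0,0],[0,0,0],[0,0,0],[0,0,0],[0,0,0],[0,0,0]],"claw":[0.03,0.03,0.03,0.03,0.03,0.03]}' >/dev/null
python3 -c "
from h import *
rep()"
```

```text
t 19.82 seat frame mm [-0.5  2.2  3.3] axis err deg [-0.07  0.03] jaw -76.5 F [ 0.2 -2.2 12.4] Tz 0.29 q [ 0.32  0.39  1.92 -0.33  0.31  1.82] op 0.0476
```

```bash
python3 -m crank '{"xyz":[[0,0,0],[0,0,0],[0.0005,0.0001,-0.0009],[0.0005,0.0001,-0.0009]],"delta_rot":[[-0.013,-0.0017,0.022],[-0.027,-0.003,0.045],[-0.027,-0.003,0.045],[-0.027,-0.003,0.045]],"claw":[0.03,0.03,0.03,0.03]}' >/dev/null
python3 -c "
from h import *
rep()"
```

```text
t 20.32 seat frame mm [-0.8  2.1  1.2] axis err deg [0.01 0.04] jaw -73.5 F [ 0.9  0.4 -2.8] Tz 0.01 q [ 0.32  0.39  1.92 -0.33  0.31  1.77] op 0.0475
```

Free again at z = 1.2 mm, with Fz and Tz both relaxed. I'll go down the last bit to contact.

```bash
python3 -m crank '{"xyz":[[0.0004,0,-0.0006],[0.0008,0.0001,-0.0013],[0.0008,0.0001,-0.0013]],"delta_rot":[[0,0,0],[0,0,0],[0,0,0]],"claw":[0.03,0.03,0.03]}' >/dev/null
python3 -c "
from h import *
rep()"
```

```text
t 20.7 seat frame mm [-0.8  2.2  1. ] axis err deg [-0.02  0.05] jaw -73.4 F [-0.8  1.1 13.7] Tz -0.0 q [ 0.32  0.39  1.92 -0.34  0.31  1.77] op 0.0477
```

Contact at z ≈ 1.0 mm, about 11.6 mm below the ledge contact, with no torque. I'll release, retract along the axis and look.

```bash
python3 -m crank '{"xyz":[[-0.0005,0,0.0008],[-0.0005,0,0.0008],[-0.0005,0,0.0008],[-0.0005,0,0.0008],[-0.0005,0,0.0008],[-0.0005,0,0.0008],[-0.01,-0.0012,0.017],[-0.025,-0.003,0.043],[-0.046,-0.006,0.077],[-0.072,-0.009,0.12],[-0.1,-0.012,0.165],[-0.14,-0.05,0.2],[-0.18,-0.09,0.22],[-0.2,-0.12,0.22],[-0.2,-0.12,0.22]],"delta_rot":[[0,0,0],[0,0,0],[0,0,0],[0,0,0],[0,0,0],[0,0,0],[0,0,0],[0,0,0],[0,0,0],[0,0,0],[0,0,0],[0,0,0],[0,0,0],[0,0,0],[0,0,0]],"claw":[0.03,0.055,0.07,0.08,0.08,0.08,0.08,0.08,0.08,0.08,0.08,0.08,0.08,0.08,0.08]}'
python3 - <<'E'
from h import *
rep()
x,y,z=axes()
p,d,c=snap('side'); q,e,k=snap('top')
W=np.hstack([cv2.resize(p[70:180,255:365],(400,400),interpolation=cv2.INTER_CUBIC),cv2.resize(q[110:220,165:275],(400,400),interpolation=cv2.INTER_CUBIC)])
cv2.imwrite('pics/post.png',np.clip(W[:,:,::-1]*1.7,0,255).astype(np.uint8))
S2=SEAT-.0007*x+.0023*y
print('expected lid centre home',SEAT+.066*z)
for n,c,d,b in(('top',k,e,(175,265,120,215)),('side',c,d,(270,360,80,170))):
    u,v=np.meshgrid(np.arange(*b[:2]),np.arange(*b[2:]));P=cloud(c,d,np.c_[u.ravel(),v.ravel()])-S2
    h=P@z; r=np.hypot(P@x,P@y); m=(r<.021)&(h>.03)&(h<.1); Q=P[m]
    A=np.c_[Q@x,Q@y,np.ones(m.sum())]; f=np.linalg.lstsq(A,Q@z,rcond=None)[0]
    print(n,m.sum(),'lid height above seat mm',np.percentile(h[m]*1e3,[5,50,95]).round(1),'tilt deg',np.degrees(f[:2]).round(1))
E
```

```text
t: 22.58
position: [0.3576, 0.1095, 0.3467]
tcp_rot: [0.943, 0.196, 0.268, 0.023]
ft_force: [0.7, 0.1, 0.3]
opening: 0.08
t 22.57 seat frame mm [-70.7 -93.9 299.6] axis err deg [-0.16  0.17] jaw -73.6 F [ 0.8 -0.  -0.1] Tz 0.02 q [ 0.07 -0.35  2.01  0.03  0.94  1.22] op 0.08
expected lid centre home [0.53826814 0.22659848 0.16157304]
top 274 lid height above seat mm [64.6 67.2 69.6] tilt deg [-0.5 -0.7]
side 110 lid height above seat mm [60.6 65.6 69.3] tilt deg [-1.4 11.4]
```

View pics/post.png

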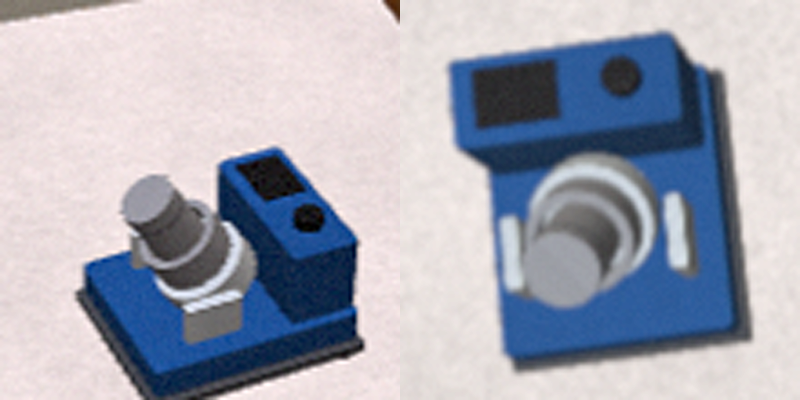

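The side view shows the jar sitting coaxially in the cup, lid outwards, at about crop (155,210). The lid is at 67.2 mm (top) and 65.6 mm (side) above the seat, against 66 mm when home and 78 mm if it stood on the ledge. I'll check the bystanders and hand in.

Run:
```python
from h import *
q,_,_=snap('top'); o=np.load('top0.npz')['p']
for n,b in dict(bottle=(340,378,145,190),beaker=(430,475,115,165),brown=(445,482,242,275),yellow=(470,507,210,242),wrench=(158,195,245,328)).items():
    s=np.s_[b[2]:b[3],b[0]:b[1]]; print(n,np.abs(q[s].astype(int)-o[s]).mean().round(2))
print(order.hand_in())
```

```text
bottle 6.71
beaker 6.42
brown 5.42
yellow 5.91
wrench 28.68
the job is handed in; nothing more can be done
None
```

The steel jar is in the mixer cup, lid outwards, with its hexagonal foot in the recess as far as my checks show. I handed the job in at about 23 s of robot time, with the gripper well clear.

**How it went in:** The first turns on the ledge found nothing. I felt the cup walls for the true centre, about 2.3 mm off the camera estimate. The foot then dropped in during a slow turn, and I eased it down to contact before releasing. Pressing forces stayed around 20 N or less.

**Last checks:**
- **Depth:** final contact came about 11.6 mm below the ledge contact. After release the lid measured 67.2 mm (top camera) and 65.6 mm (side camera) above the seat. It should be 66 mm fully home, or 78 mm if standing on the ledge.
- **Tilt:** the top view shows under 1° off the cup's axis. The side view's fit gave 11° in one direction. I put that down to noise, because it had few points and the picture shows the jar coaxial.
- **Bystanders:** the image patches of the bottle, the beaker and both look-alikes changed only slightly (5–7 grey levels), which I take as noise, so they have not moved. The wrench patch differed by about 29. The arm never went near the wrench, so this is probably the parked arm or its shadow in view, but I did not check it.

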